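Record picture of the cress dishes

TASK

Take the day-7 record picture of the cress: slide every covered dish on the bench wholly onto the grey photo mat, step the day counter on until it reads 7, and then press the plunger of the camera release right down to its stop. After the picture, slide all the dishes wholly onto the black warming mat. The seeds lie loose on wet paper, so keep the dishes flat on the bench, never picked up or tipped, and leave the other things on the bench where they are.

Things in the scene. Friction and masses are not known exactly. Their poses are not given: they have to be found in the camera images.
- dish1_center (a point): One of the covered clear-plastic dishes (petri dish, lid on) with sprouting cress on brown germination paper inside: a flat disc 61 mm in diameter and 16 mm high, about 60 g. Three or four of the four are there. The point is the dish's centre, 8 mm above the bench when it lies flat; its z axis is the dish's axis. It slides readily; it can be straddled by two fingers and held by its side, or pushed.
- dish2_center (a point): One of the covered clear-plastic dishes (petri dish, lid on) with sprouting cress on brown germination paper inside: a flat disc 61 mm in diameter and 16 mm high, about 60 g. Three or four of the four are there. The point is the dish's centre, 8 mm above the bench when it lies flat; its z axis is the dish's axis. It slides readily; it can be straddled by two fingers and held by its side, or pushed.
- dish3_center (a point): One of the covered clear-plastic dishes (petri dish, lid on) with sprouting cress on brown germination paper inside: a flat disc 61 mm in diameter and 16 mm high, about 60 g. Three or four of the four are there. The point is the dish's centre, 8 mm above the bench when it lies flat; its z axis is the dish's axis. It slides readily; it can be straddled by two fingers and held by its side, or pushed.
- dish4_center (a point): One of the covered clear-plastic dishes (petri dish, lid on) with sprouting cress on brown germination paper inside: a flat disc 61 mm in diameter and 16 mm high, about 60 g. Three or four of the four are there. The point is the dish's centre, 8 mm above the bench when it lies flat; its z axis is the dish's axis. It slides readily; it can be straddled by two fingers and held by its side, or pushed.
- photo_mat: Grey photo mat, 170 mm along its own x and 250 mm along its own y, under 1 mm thick, lying flush on the bench (a dish slides over its edge unhindered), with a black-and-white scale bar along its far (+x) edge and white corner marks. Beyond its far edge, to the left, stands a fixed camera on a 230 mm high stand, clear of the work. Origin at its centre, on the bench; it stays put.
- warm_mat: Black rubber warming mat with grey heating tracks, 170 mm along its own x and 250 mm along its own y, under 1 mm thick, lying flush on the bench. Origin at its centre, on the bench; it stays put. A 60 x 34 x 16 mm controller sits outside its -y edge, centred at 30 mm x, -146 mm y in the mat's frame.
- counter: Day counter: a grey box 96 mm (its x) by 104 mm (its y) by 52 mm high, fixed to the bench, with a figure drum in a window and a step key on top. Origin under its centre, on the bench. Nothing on it stands higher than 74 mm.
- counter_window (a point): The middle of the drum window, 64 mm above the bench. The figure that faces straight up here is the reading; figures are black on white, about 14 mm high and 15 mm wide, upright for one who looks along the counter's +x.
- day_drum (a joint): Turn of the numbered drum in rad: the reading is joint / 0.6283 (a tenth of a turn a figure, 0 to 9, and 10 reads 0 again). It only steps forward, one figure for each full stroke of the step key, and a spring roller holds it on the figure.
- step_key (a joint): Travel of the step key in m: 0 up, 0.0095 fully down. It springs back. Pressing takes up to about 5 N on the way down. The drum steps once the key is more than about 7.5 mm down, and the key must come fully up (within 0.5 mm) before the next stroke counts.
- step_key_top (a point): Middle of the top face of the black step key, a flat pad 32 mm (the counter's x) by 28 mm (its y), 74 mm above the bench when up; the point moves down with the key.
- release: Camera release: a round weighted foot 84 mm in diameter and 22 mm high, fixed to the bench, with a collar and a sprung plunger on top. Origin under its centre, on the bench.
- shutter (a joint): Travel of the release plunger in m: 0 up, 0.012 at its stop. It springs back by itself; it takes 2 N to start and 6 N at the stop.
- shutter_top (a point): Middle of the top of the plunger's round grey head, 38 mm in diameter, 66 mm above the bench when up; the point moves down with the plunger.
- cress_tray: Bystander: green seedling tray, 85 x 130 mm and 45 mm high, cress standing to 75 mm. Origin under its centre.
- beaker: Bystander: empty glass beaker, 68 mm in diameter, 85 mm high. Origin under its centre.
- marker: Bystander: marker pen lying along its own x, 132 mm long, 16 mm thick. Origin under its middle.
- lens: Bystander: hand lens lying flat, 12 mm high: its round frame, 64 mm across, is centred 45 mm along its own +x, its handle runs to 63 mm along -x. Origin under it, on the bench.
- slide_box: Bystander: blue slide box, 87 x 102 mm, 34 mm high. Origin under its centre.
- wash_bottle: Bystander: white wash bottle, 64 mm in diameter, 180 mm high. Origin under its centre.
- forceps: Bystander: steel forceps lying along its own x, 130 mm long, 8 mm high. Origin under its middle.
Not all that is in view belongs to the job. What is shaped like the counter but orange is not meant.

How it is judged:
By the outcome, as a careful person would: the job done as asked, in the order asked, and still so for the second after the job is handed in, with the robot touching nothing.
Of dish1, dish2, dish3, dish4 only 3 to 4 are there at a start; the rules pass over those that are not, and their reading is None.
At some moment in a run one of dish1, dish2, dish3, dish4 may be knocked a few centimetres aside while the robot is not near it.
Once in a run the grip may slacken for a moment while it holds something.
It also fails if it takes over 210 s, if anything falls off the work surface, if the arm or the gripper's body presses on something with over 40 N, if the wrist force passes 120 N, or if a joint passes its speed limit or range.

ROBOT

A 6-joint arm with a two-finger parallel gripper is mounted at the origin on the work surface. World frame = base frame: x ahead of the robot, y to its left, z up, the work surface at z = 0. Lengths are in m, angles in rad, forces in N, time in s.
With the tool pointing down it reaches from about 0.275 to 0.825 m from the base axis. Payload 4.9 kg.
Tool frame: the origin (TCP) lies midway between the tips of the shut fingers; the grasp point (between the pads) lies 19 mm behind it (grip_point_offset is the distance from the TCP to the grasp point, in m); z points along the fingers, x is the direction in which the jaws open and shut, and the axes are right-handed (so a half turn about z gives the same grasp; the last joint's range is limited). The gripper opens to 85 mm and grips with 20 to 120 N. Pads are 22 mm wide; open, the fingers measure 114 mm over their backs; the gripper's body (76 mm by 85 mm) begins 54 mm behind the grasp point. The pads swing forward as they close: fully open they stand 13 mm farther back than shut.
Start: joints at [1.012, 0.326, -0.193, 1.052, 0, 1.437], TCP at [0.227, 0.501, 0.231] pointing down, gripper open.
Joint ranges: [-2.65, 2.65], [-0.97, 1.79], [-1.3, 1.35], [-1.93, 2.1], [-1.47, 1.37], [-3.14, 3.14]. Speed limits (rad/s): [2.57, 2.57, 3.14, 3.14, 3.14, 3.14].

INTERFACE

Orientations are given as a rotation vector (axis times angle).
In Python, from cell import * gives the robot as it stands. Calls block until the motion is done:
- movep(position, orientation): joint-space move of the TCP to a pose.
- move_l(position, velocity=0.15, rot=None, until_force=None): straight line of the TCP; rot=None keeps the orientation; velocity is the mean speed in m/s. With until_force (N) it stops when the force on the tool has changed by that much, and returns True; else False.
- set_joints(angles): joint-space move.
- let_go() and grab(newtons=None): open the fingers fully, or close them until they stop; newtons is the grip in N (None keeps the last).
- sleep(seconds).
- ik(position, orientation): joint angles nearest the present ones, or None.
- get_state(): the state.
- grab_frame(name): name is "scene" or "side" or "wrist"; returns a dict with "img" (420x560x3 uint8, red, green, blue), "fx", "fy", "cx", "cy" (pixels), "cam_to_world" (4x4, takes a point from camera to world coordinates); the wrist camera has in their place "T_tool_cam" (4x4, takes a point from camera to tool coordinates, whose origin is the TCP and whose axes are the tool frame's). Camera axes: x right, y down, z forward; pixel columns grow to the right and rows downward; lengths in m; the calibration is good to about 2 mm. A picture is of the moment at which its call begins: read the wrist's pose just before it. There is no depth.
A pose or a line that the arm cannot do raises MotionError and nothing moves.
- sign_off(): hands the job in, once; it reports no verdict.
Trained networks look in the newest picture that a camera, given by its name, has taken for a name from the list of things; names that differ only in an ending like _2 or _b are one class to them, and where a whole thing is asked for, a point or a joint stands for the part that bears it (a point fixed in the world has none). Each returns a list of dicts, best first, with "score" (0 to 1); they miss things now and then, are a little off and sometimes report something else, mostly with a low value. They report only what shows in the picture. A call takes as long as a camera call. They do not tell look-alikes from the thing itself.
- spot_in(camera, name): "centre" ([column, row] in pixels, amid what is visible of it).
- silhouettes(camera, name): "mask" (420x560 bool, what is visible of it) and "centre" ([column, row] in pixels, amid what is visible of it).
- tip_of(camera, name): "centre" ([column, row] in pixels: a listed point, or the origin of a listed thing).
The state is a dict: "clock": time; "q": joint angles; "joint_velocities": joint speeds; "tau": joint torques, N m; "position": TCP position; "eef_rot": TCP orientation; "contact_force": force on the tool from outside, world axes, zero at the start; "wrist_torque": the same for the moment, N m; "finger_gap": opening from 0.0 (shut) to 1.0 (fully open).
Only numpy, scipy, OpenCV 4.12 (cv2) and the standard library are available. Lean on these libraries where they do the work, as an engineer would, in place of code of your own. Each camera call takes 0.05 s, during which the arm holds its last target.

## Working session

There is one attempt and no reset: what is moved stays moved. The work goes in short steps, each a Python script; the robot and the scene stay as the last script left them, time stands still between calls to the robot, and variables do not carry over. Pictures are saved under pics/ and viewed, and the job is handed in when it is done.

```bash
ls; mkdir -p pics
cat > h.py <<'E'
from cell import *
import numpy as np, cv2
from scipy.spatial.transform import Rotation as R
def snap(n,fn):
    s=get_state(); f=grab_frame(n)
    if 'T_tool_cam' in f:
        T=np.eye(4); T[:3,:3]=R.from_rotvec(s['eef_rot']).as_matrix(); T[:3,3]=s['position']
        f['cam_to_world']=T@np.array(f['T_tool_cam'])
    f['cam_to_world']=np.array(f['cam_to_world'])
    if fn: cv2.imwrite('pics/'+fn,cv2.cvtColor(f['img'],cv2.COLOR_RGB2BGR))
    return f
def p2w(f,px,z):
    d=np.array([(px[0]-f['cx'])/f['fx'],(px[1]-f['cy'])/f['fy'],1.])
    M=f['cam_to_world']; d=M[:3,:3]@d; o=M[:3,3]
    return o+d*(z-o[2])/d[2]
def w2p(f,p):
    M=np.linalg.inv(f['cam_to_world']); c=M[:3,:3]@np.array(p)+M[:3,3]
    return np.array([f['fx']*c[0]/c[2]+f['cx'],f['fy']*c[1]/c[2]+f['cy']])
E
python3 - <<'E'
from h import *
s=get_state();print({k:np.round(v,3).tolist() for k,v in s.items()})
for n in['scene','side','wrist']:
    f=snap(n,n+'0.png');print(n,f['fx'],f['cam_to_world'].round(3).tolist())
    if n!='wrist':
      for nm in['dish1_center','photo_mat','warm_mat','counter','step_key_top','counter_window','release','shutter_top']:
        for fn in (spot_in,tip_of):
            print(nm,fn.__name__,[(np.round(r['centre']).tolist(),round(r['score'],2)) for r in fn(n,nm)])
E
```

```text
pics
{'clock': 0.0, 'q': [1.012, 0.327, -0.194, 1.052, 0.0, 1.437], 'joint_velocities': [-0.001, -0.001, -0.0, 0.0, 0.0, 0.0], 'tau': [0.0, -44.339, 26.244, 0.015, -0.0, -0.0], 'position': [0.226, 0.501, 0.23], 'eef_rot': [2.639, 1.703, -0.003], 'contact_force': [-0.666, 0.3, -0.102], 'wrist_torque': [0.055, 0.017, 0.019], 'finger_gap': 1.001}
scene 453.07269345160756 [[0.618, 0.55, -0.562, 1.204], [0.786, -0.43, 0.443, -0.518], [0.002, -0.715, -0.699, 0.954], [0.0, 0.0, 0.0, 1.0]]
dish1_center call [([292.0, 186.0], 0.68), ([292.0, 162.0], 0.63)]
dish1_center call [([290.0, 188.0], 0.81), ([263.0, 345.0], 0.63)]
photo_mat call [([289.0, 261.0], 0.98)]
photo_mat call [([295.0, 261.0], 0.67), ([263.0, 200.0], 0.47)]
warm_mat call [([153.0, 278.0], 0.96), ([292.0, 262.0], 0.25)]
warm_mat call [([160.0, 273.0], 0.88)]
counter call [([121.0, 215.0], 0.93), ([257.0, 215.0], 0.74), ([288.0, 160.0], 0.36)]
counter call [([257.0, 222.0], 0.97), ([125.0, 223.0], 0.77)]
step_key_top call [([251.0, 210.0], 0.61), ([111.0, 212.0], 0.57)]
step_key_top call [([110.0, 208.0], 0.52), ([250.0, 207.0]
[... 895 characters left out ...]
ll [([255.0, 381.0], 0.8), ([272.0, 244.0], 0.62)]
counter call [([256.0, 384.0], 0.9), ([273.0, 251.0], 0.82)]
step_key_top call [([277.0, 237.0], 0.46)]
step_key_top call [([266.0, 373.0], 0.9), ([278.0, 233.0], 0.7)]
counter_window call [([268.0, 244.0], 0.96), ([256.0, 377.0], 0.6)]
counter_window call [([263.0, 229.0], 0.98), ([251.0, 354.0], 0.7)]
release call [([385.0, 283.0], 0.98)]
release call [([386.0, 289.0], 0.67), ([272.0, 252.0], 0.18)]
shutter_top call [([388.0, 274.0], 0.5)]
shutter_top call [([388.0, 271.0], 0.74), ([347.0, 334.0], 0.21)]
wrist 330.7869556164404 [[0.413, 0.874, 0.256, 0.162], [0.911, -0.396, -0.116, 0.532], [-0.0, 0.282, -0.96, 0.374], [0.0, 0.0, 0.0, 1.0]]
```

View pics/scene0.png

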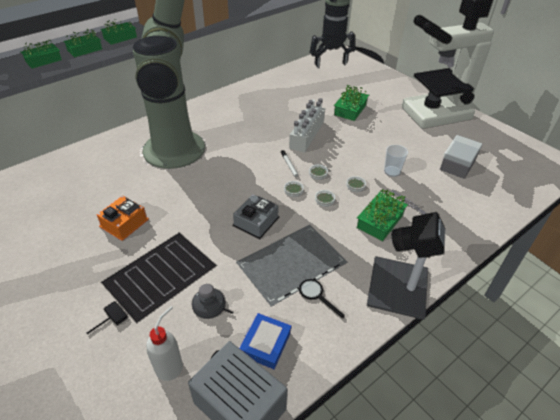

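View pics/side0.png

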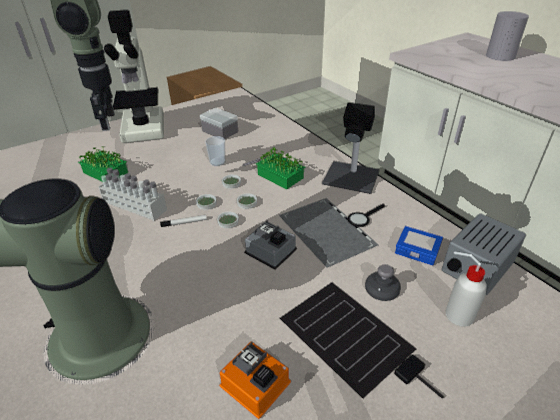

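View pics/wrist0.png

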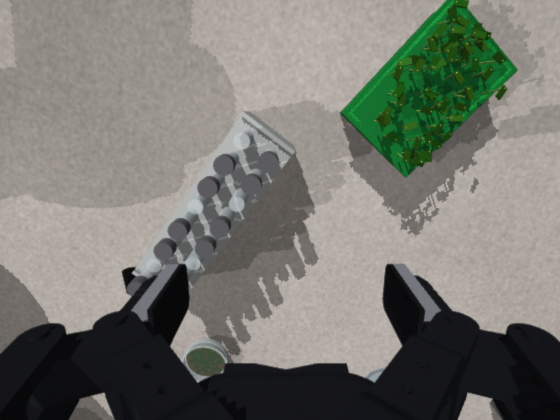

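The scene shows four dishes at about (294,187), (319,172), (326,199) and (356,184). The photo mat is at (290,262), the warming mat at (158,276) and the release at (208,300). There are two counters: orange at (122,215) and grey at (257,215). The grey one matches the description. Next I localise everything.

```bash
cat > t.py <<'E'
from h import *
out={}
for n in['scene','side']:
    f=snap(n,None)
    cv2.imwrite(f'pics/{n}_zoom.png',cv2.resize(cv2.cvtColor(f['img'][140:340,90:370] if n=='scene' else f['img'][160:420,180:460],cv2.COLOR_RGB2BGR),None,fx=2.4,fy=2.4,interpolation=2))
    for nm,z in[('dish1_center',.008),('photo_mat',0.001),('warm_mat',.001),('counter',0),('counter_window',.064),('step_key_top',.074),('release',0),('shutter_top',.066),('cress_tray',0),('beaker',0),('marker',0),('lens',0),('slide_box',0),('wash_bottle',0),('forceps',0)]:
        if nm in('photo_mat','warm_mat','dish1_center'):
            for r in silhouettes(n,nm):
                m=r['mask'].astype(np.uint8)
                if nm=='dish1_center':
                    print(n,nm,'sil',np.round(r['centre']),p2w(f,r['centre'],.008)[:2].round(3),round(r['score'],2),m.sum()); continue
                ys,xs=np.nonzero(m); W=np.array([p2w(f,(x,y),0)[:2] for x,y in zip(xs,ys)])
                c,wh,a=cv2.minAreaRect((W*1000).astype(np.float32))
                print(n,nm,'rect',np.round(c),np.round(wh),round(a,1),round(r['score'],2))
        for r in tip_of(n,nm): print(n,nm,np.round(r['centre']),p2w(f,r['centre'],z)[:2].round(3),round(r['score'],2))
E
python3 t.py
```

```text
scene dish1_center sil [163. 354.] [ 0.664 -0.399] 0.69 1545
scene dish1_center sil [291. 187.] [0.408 0.188] 0.58 255
scene dish1_center sil [209. 307.] [ 0.622 -0.253] 0.43 946
scene dish1_center [292. 188.] [0.414 0.185] 0.74
scene photo_mat rect [412. 195.] [54. 71.] 50.6 0.74
scene photo_mat rect [634.   1.] [251. 171.] 86.0 0.73
scene photo_mat [292. 262.] [0.638 0.001] 0.85
scene photo_mat [323. 198.] [0.503 0.237] 0.23
scene photo_mat [286. 166.] [0.313 0.247] 0.18
scene warm_mat rect [ 456. -343.] [171. 344.] 6.5 0.76
scene warm_mat [162. 273.] [ 0.453 -0.291] 0.69
scene counter [259. 223.] [0.464 0.018] 0.91
scene counter_window [128. 205.] [ 0.23  -0.267] 0.88
scene counter_window [264. 203.] [0.459 0.041] 0.86
scene step_key_top [108. 211.] [ 0.23  -0.322] 0.68
scene step_key_top [247. 209.] [ 0.46  -0.018] 0.42
scene release [210. 304.] [ 0.611 -0.244] 0.78
scene release [169. 370.] [ 0.7   -0.406] 0.2
scene shutter_top [205. 290.] [ 0.613 -0.252] 0.61
scene shutter_top [324. 200.] [0.559 0.182] 0.41
scene cress_tray [382. 221.] [0.682 0.305] 0.97
scene beaker [391. 172.
[... 1036 characters left out ...]
_window [251. 356.] [ 0.231 -0.27 ] 0.78
side counter_window [272. 251.] [ 0.424 -0.047] 0.43
side step_key_top [265. 373.] [ 0.231 -0.321] 0.62
side step_key_top [279. 233.] [ 0.467 -0.012] 0.56
side release [383. 290.] [ 0.605 -0.256] 0.86
side shutter_top [386. 270.] [ 0.604 -0.253] 0.74
side cress_tray [280. 173.] [0.689 0.314] 0.89
side beaker [216. 161.] [0.543 0.507] 0.71
side marker [229. 181.] [0.525 0.371] 0.53
side marker [184. 224.] [0.31  0.252] 0.47
side lens [368. 214.] [ 0.777 -0.017] 0.75
side slide_box [416. 248.] [ 0.782 -0.197] 0.91
side wash_bottle [458. 316.] [ 0.691 -0.406] 0.58
side wash_bottle [264. 228.] [0.493 0.104] 0.52
side forceps [258. 160.] [0.67  0.426] 0.51
```

View pics/scene_zoom.png

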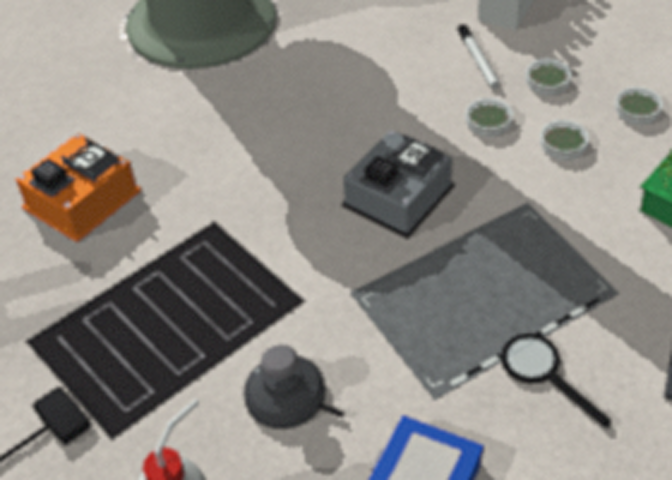

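View pics/side_zoom.png

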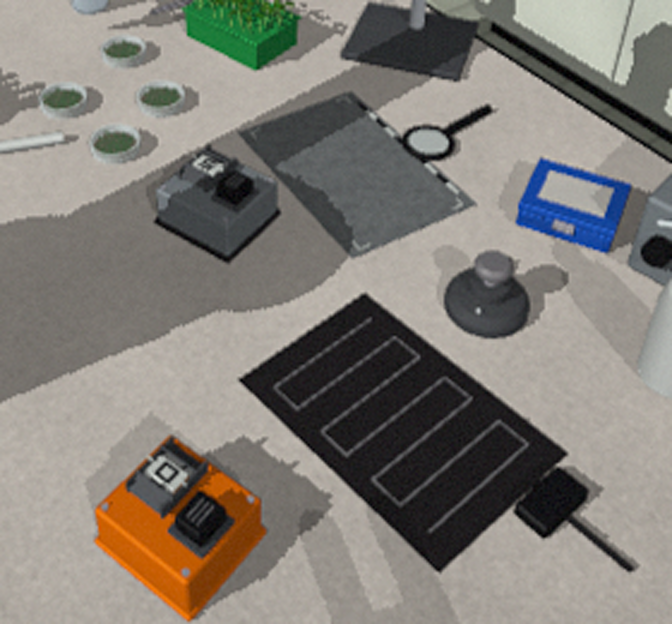

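```bash
cat > t2.py <<'E'
from h import *
S=snap('scene',None);D=snap('side',None)
def g(f,l,o,z):
    return [p2w(f,(x/2.4+o[0]-.3,y/2.4+o[1]-.3),z)[:2].round(3).tolist() for x,y in l]
a=(90,140);b=(180,160)
for nm,z,l,m in[('warm',0,[(215,222),(303,300),(112,438),(28,342)],[(365,293),(567,455),(440,571),(240,380)]),
 ('photo',0,[(531,205),(618,292),(437,397),(355,292)],[(350,92),(475,203),(354,256),(240,130)]),
 ('dish',.012,[(490,117),(549,76),(566,140),(639,106)],[(115,141),(64,98),(162,96),(123,49)]),
 ('key',.074,[(380,168)],[(235,184)]),('win',.064,[(416,153)],[(210,162)]),('counter bot',0,[(408,236),(453,187)],[(156,222),(228,260),(280,215)]),
 ('shut',.066,[(280,352)],[(495,256)])]:
    print(nm,g(S,l,a,z),g(D,m,b,z))
for f,n,c in((S,'scene',w2p(S,(.455,.036,.064))),(D,'side',w2p(D,(.455,.036,.064)))):
    x,y=c.astype(int); cv2.imwrite(f'pics/win_{n}.png',cv2.cvtColor(cv2.resize(f['img'][y-25:y+25,x-25:x+25],None,fx=8,fy=8,interpolation=cv2.INTER_CUBIC),cv2.COLOR_RGB2BGR))
E
python3 t2.py; python3 -c "
import cv2,numpy as np
cv2.imwrite('pics/win.png',np.hstack([cv2.imread('pics/win_scene.png'),cv2.imread('pics/win_side.png')]))"
```

```text
warm [[0.354, -0.182], [0.518, -0.164], [0.547, -0.41], [0.384, -0.428]] [[0.52, -0.165], [0.546, -0.413], [0.381, -0.431], [0.353, -0.185]]
photo [[0.565, 0.132], [0.725, 0.12], [0.709, -0.125], [0.544, -0.112]] [[0.725, 0.116], [0.709, -0.129], [0.544, -0.118], [0.564, 0.131]]
dish [[0.423, 0.187], [0.409, 0.303], [0.516, 0.234], [0.527, 0.354]] [[0.42, 0.187], [0.408, 0.3], [0.513, 0.233], [0.523, 0.355]]
key [[0.464, -0.016]] [[0.458, -0.02]]
win [[0.461, 0.038]] [[0.462, 0.036]]
counter bot [[0.514, -0.015], [0.483, 0.077]] [[0.396, 0.048], [0.43, -0.047], [0.516, -0.021]]
shut [[0.606, -0.243]] [[0.614, -0.244]]
```

View pics/win.png

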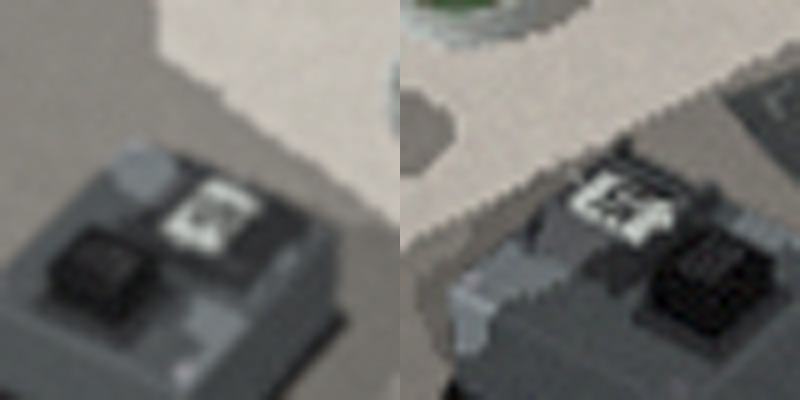

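Measured positions agree between the two cameras to within a few mm:
- **Photo mat:** centre (0.636, 0.002), yaw −4°.
- **Warming mat:** centre (0.450, −0.297), yaw 6.5°.
- **Dishes:** (.421,.187), (.409,.302), (.514,.234) and (.525,.355).

I'll straddle the first dish and drag it.

```bash
cat >> h.py <<'E'
PC=np.array([.636,.002]);PY=np.radians(-4.2)
WC=np.array([.450,-.297]);WY=np.radians(6.5)
def mat(c,y,x_,y_): return c+np.array([x_*np.cos(y)-y_*np.sin(y),x_*np.sin(y)+y_*np.cos(y)])
def rot(deg):
    t=np.radians(deg);c,s=np.cos(t),np.sin(t)
    return R.from_matrix([[c,s,0],[s,-c,0],[0,0,-1]]).as_rotvec()
ZG=-.001
def drag(start,pts,deg0,deg1,v=.12,zhi=.11,up=.10):
    movep([*start,zhi],rot(deg0))
    hit=move_l([*start,ZG],.12,until_force=15)
    s=get_state();print('down',hit,s['position'].round(4),s['contact_force'].round(1))
    if hit: return False
    grab(25); s=get_state();print('grip gap',round(s['finger_gap'],3),s['contact_force'].round(1))
    r=R.from_rotvec(rot(deg0)); n=len(pts)
    for i,p in enumerate(pts):
        move_l([*p,ZG],v,rot=rot(deg0+(deg1-deg0)*(i+1)/n))
        s=get_state();print('at',s['position'].round(4),'gap',round(s['finger_gap'],3),s['contact_force'].round(1),'t',round(s['clock'],1))
    let_go(); move_l([*pts[-1],up],.2)
    print('t',round(get_state()['clock'],1)); return True
E
python3 - <<'E'
from h import *
A=mat(PC,PY,.04,-.058);print(A)
movep([.45,.35,.23],rot(88))
drag([.514,.233],[A],88,86)
snap('scene','s1.png');snap('wrist','w1.png')
E
```

```text
[ 0.67164476 -0.05877377]
down False [ 5.147e-01  2.333e-01 -2.000e-04] [ 0.4 -0.  -0.5]
grip gap 0.704 [-1.9  0.8  5.9]
at [ 0.672  -0.0578  0.    ] gap 0.701 [-1.5  3.3  6.4] t 9.9
t 10.9
```

View pics/s1.png

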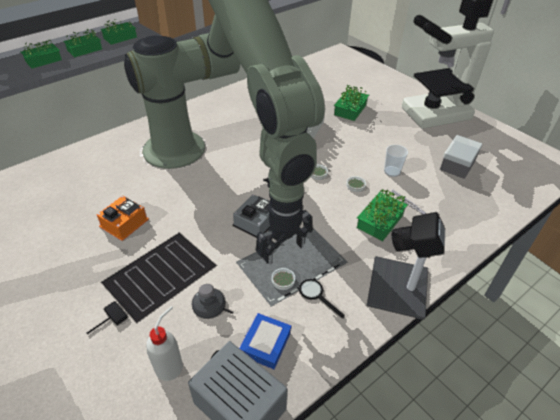

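View pics/w1.png

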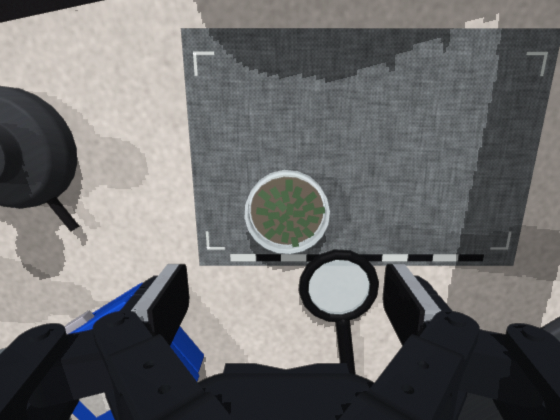

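The first dish is on the mat at wrist pixel (287,211), clear of the lens at (338,287). I'll look at the others with the wrist camera before the next grasp.

Run:
```python
from h import *
f=None
movep([.38,.22,.22],rot(88))
f=snap('wrist','w2.png')
for p in [(.421,.187),(.409,.302),(.525,.355)]: print(w2p(f,[*p,.008]).round())
for fn in(spot_in,tip_of): print([(r['centre'],p2w(f,r['centre'],.01)[:2].round(3),round(r['score'],2)) for r in fn('wrist','dish1_center')])
```

```text
[257. 216.]
[360. 202.]
[401. 293.]
[([256.5, 215.9], array([0.421, 0.187]), 0.61)]
[([259.9, 216.5], array([0.422, 0.19 ]), 0.67)]
```

View pics/w2.png

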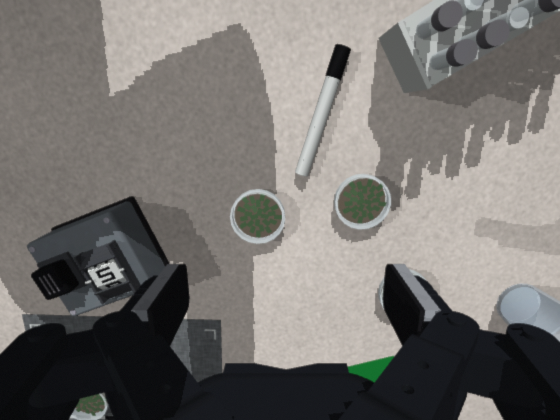

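The dishes are where I measured them, at (258,216) and (362,202). The marker tip at (302,175) is clear of the fingers. Next are d1, d4 and d2, with a check before each.

Run:
```python
from h import *
B=mat(PC,PY,-.04,-.058);C=mat(PC,PY,.04,.058);D=mat(PC,PY,-.04,.058);print(B,C,D)
drag([.421,.187],[[.602,.15],B],90,86)
movep([.47,.33,.22],rot(88))
f=snap('wrist','w3.png'); print([w2p(f,[*p,.008]).round() for p in [(.409,.302),(.525,.355)]])
print([(r['centre'],p2w(f,r['centre'],.01)[:2].round(3),round(r['score'],2)) for r in spot_in('wrist','dish1_center')])
snap('scene','s3.png')
```

```text
[ 0.59185961 -0.05291471] [0.68014039 0.05691471] [0.60035524 0.06277377]
down False [ 4.217e-01  1.873e-01 -2.000e-04] [-0.3  0.2  0.4]
grip gap 0.701 [-0.6  0.2  6.1]
at [ 6.022e-01  1.501e-01 -1.000e-04] gap 0.699 [-0.8 -0.1  5.3] t 16.4
at [ 5.927e-01 -5.310e-02 -1.000e-04] gap 0.702 [0.5 3.1 6.5] t 18.3
t 19.3
[array([257., 122.]), array([310., 226.])]
[]
```

View pics/w3.png

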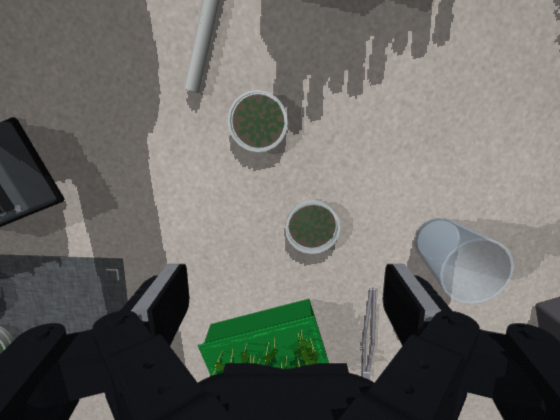

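View pics/s3.png

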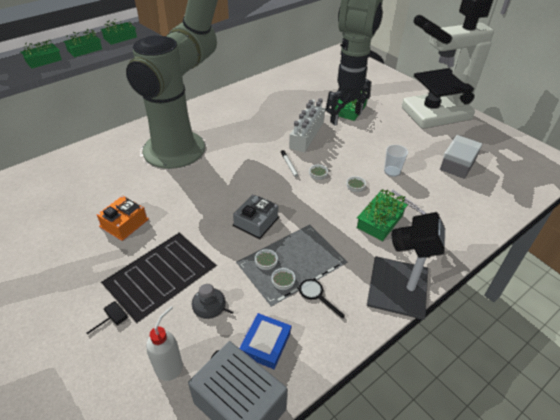

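Two dishes are on the mat, at scene (266,260) and (284,280). d4 is at wrist (312,226), as predicted.

Run:
```python
from h import *
C=mat(PC,PY,.04,.058);D=mat(PC,PY,-.04,.058)
drag([.525,.356],[[.540,.19],C],90,86)
movep([.36,.30,.22],rot(88))
f=snap('wrist','w4.png'); print([w2p(f,[*p,.008]).round() for p in [(.409,.302)]])
g=snap('scene','s4.png')
```

```text
down False [ 0.5257  0.3564 -0.    ] [0.8 0.2 0.1]
grip gap 0.702 [-0.6 -0.1  6.4]
at [5.411e-01 1.903e-01 1.000e-04] gap 0.701 [-0.   3.2  7. ] t 24.6
at [0.6793 0.0577 0.    ] gap 0.706 [-4.3  4.1  9.6] t 26.3
t 27.4
[array([288., 221.])]
```

View pics/w4.png

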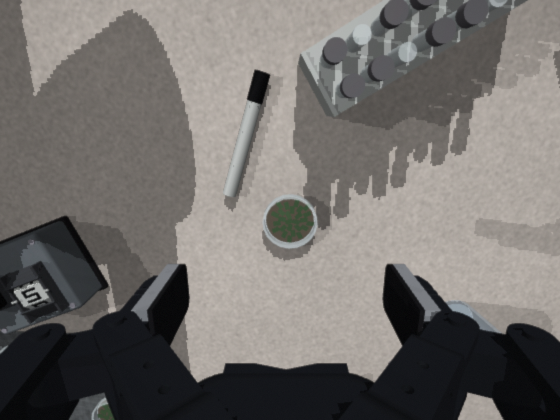

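View pics/s4.png

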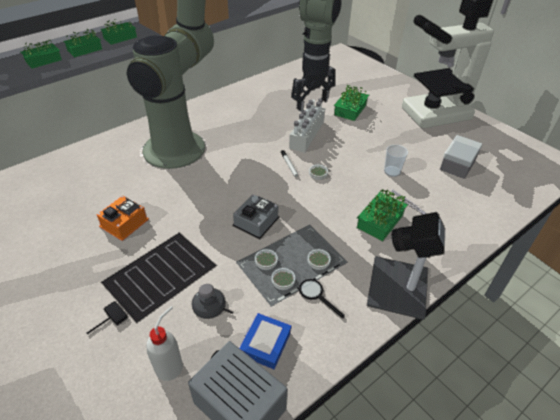

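The last dish is at (290,221) as predicted, and the counter reads 5. I'll turn the jaw slightly to stay clear of the marker tip at (230,195).

Run:
```python
from h import *
D=mat(PC,PY,-.04,.058)
drag([.410,.302],[[.51,.19],D],104,86)
# hover wrist over mat & counter
movep([.50,.0,.30],rot(90))
f=snap('wrist','w5.png')
for n,z in(('step_key_top',.074),('counter_window',.064)):
    print(n,[(np.round(r['centre']),p2w(f,r['centre'],z)[:2].round(4),round(r['score'],2)) for r in tip_of('wrist',n)])
g=snap('scene','s5.png')
```

```text
down False [ 4.106e-01  3.024e-01 -2.000e-04] [-0.5  0.9  0.6]
grip gap 0.705 [-0.9  0.   4.5]
at [ 0.511   0.1904 -0.    ] gap 0.702 [-0.7  2.   5.5] t 32.4
at [ 0.6012  0.0629 -0.    ] gap 0.703 [-1.1  1.2  5.1] t 33.8
t 34.9
step_key_top [(array([271., 142.]), array([ 0.4608, -0.0148]), 0.81), (array([293., 139.]), array([0.4566, 0.0094]), 0.28)]
counter_window [(array([319., 142.]), array([0.4612, 0.0386]), 0.72), (array([250., 283.]), array([ 0.637 , -0.0442]), 0.47)]
```

View pics/w5.png

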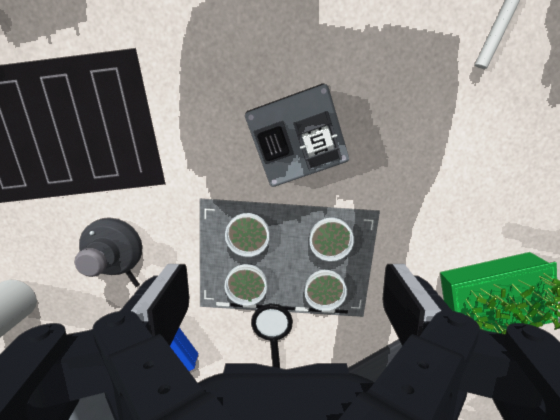

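View pics/s5.png

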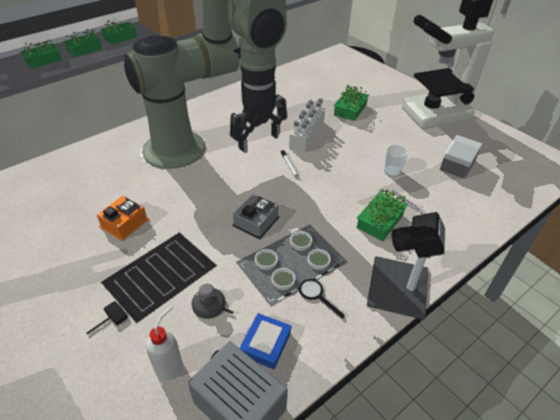

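All four dishes lie wholly on the photo mat. The step key is at (272,143). I'll enlarge the grey counter for a check before pressing.

```bash
python3 -c "
import cv2
i=cv2.imread('pics/w5.png')[75:195,235:355];cv2.imwrite('pics/w5c.png',cv2.resize(cv2.rotate(i,cv2.ROTATE_180),None,fx=4,fy=4,interpolation=2))"
```

```text
(no output)
```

View pics/w5c.png

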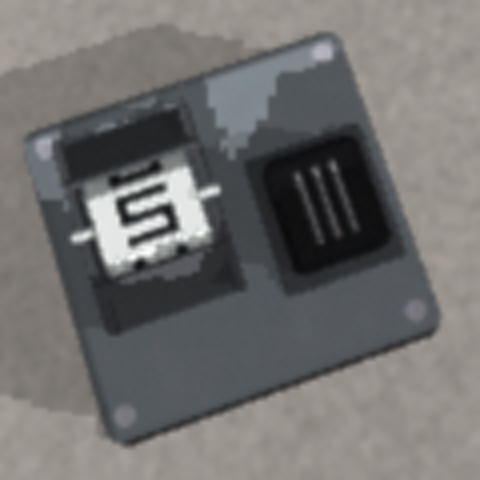

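The grey counter reads 5, so it needs two strokes. I'll press once and check.

```bash
cat >> h.py <<'E'
def press(xy,ztop,stop,deg,F=14):
    p=list(xy)
    movep([*p,ztop+.03],rot(deg)); grab(20)
    move_l([*p,ztop+.006],.08)
    hit=move_l([*p,ztop-stop-.003],.03,until_force=F)
    s=get_state();print('press',hit,s['position'].round(4),s['contact_force'].round(1),round(s['clock'],1))
    return hit
E
python3 - <<'E'
from h import *
K=[.461,-.016]
press(K,.074,.0095,17)
sleep(.2);print(get_state()['position'].round(4))
move_l([*K,.10],.1)
movep([.46,-.0,.24],rot(90))
f=snap('wrist','w6.png')
c=w2p(f,(.461,.037,.064)).astype(int);print(c)
cv2.imwrite('pics/w6c.png',cv2.cvtColor(cv2.resize(cv2.rotate(f['img'][c[1]-60:c[1]+60,c[0]-80:c[0]+60],cv2.ROTATE_180),None,fx=4,fy=4,interpolation=2),cv2.COLOR_RGB2BGR))
E
```

```text
press True [ 0.4618 -0.0162  0.0645] [-1.7  1.1  8.1] 38.9
[ 0.4618 -0.0161  0.0645]
[322 188]
```

View pics/w6c.png

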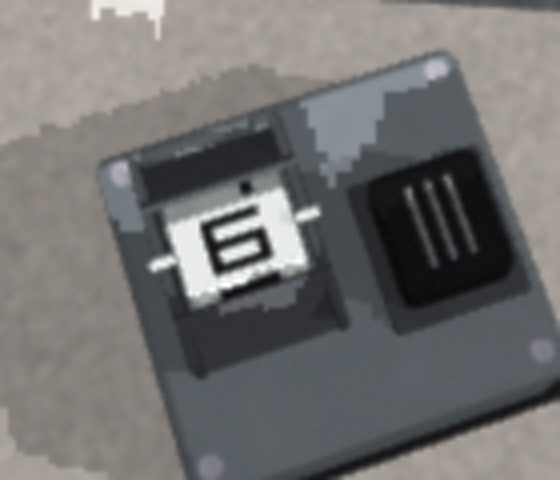

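It reads 6 after one stroke. I'll give it one more.

Run:
```python
from h import *
K=[.461,-.016]
press(K,.074,.0095,17)
sleep(.2)
move_l([*K,.10],.1)
movep([.46,-.0,.24],rot(90))
f=snap('wrist','w7.png')
c=w2p(f,(.461,.037,.064)).astype(int)
cv2.imwrite('pics/w7c.png',cv2.cvtColor(cv2.resize(cv2.rotate(f['img'][c[1]-60:c[1]+60,c[0]-80:c[0]+60],cv2.ROTATE_180),None,fx=4,fy=4,interpolation=2),cv2.COLOR_RGB2BGR))
movep([.56,-.22,.22],rot(90))
f=snap('wrist','w8.png')
for fn in (tip_of,spot_in):print([(np.round(r['centre']),p2w(f,r['centre'],.066)[:2].round(4),round(r['score'],2)) for r in fn('wrist','shutter_top')])
print([(np.round(r['centre']),p2w(f,r['centre'],.0)[:2].round(4),round(r['score'],2)) for r in tip_of('wrist','release')])
snap('scene','s8.png')
```

```text
press True [ 0.4619 -0.0162  0.0645] [-1.5  0.5  8.8] 43.1
[(array([256., 243.]), array([ 0.6103, -0.2461]), 0.8)]
[(array([255., 239.]), array([ 0.6057, -0.2466]), 0.85), (array([435., 210.]), array([ 0.5764, -0.0781]), 0.17)]
[(array([262., 224.]), array([ 0.6127, -0.2444]), 0.65)]
```

View pics/w7c.png

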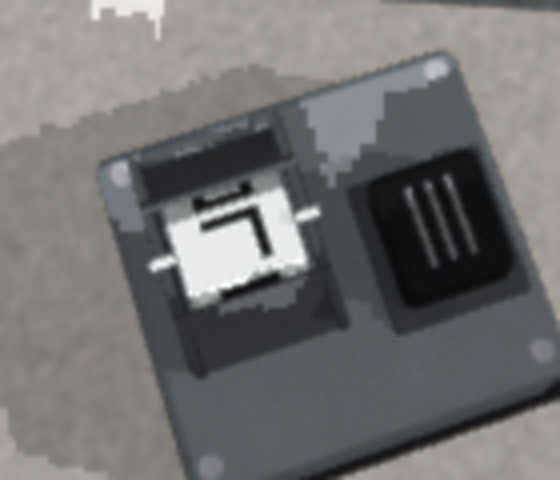

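View pics/w8.png

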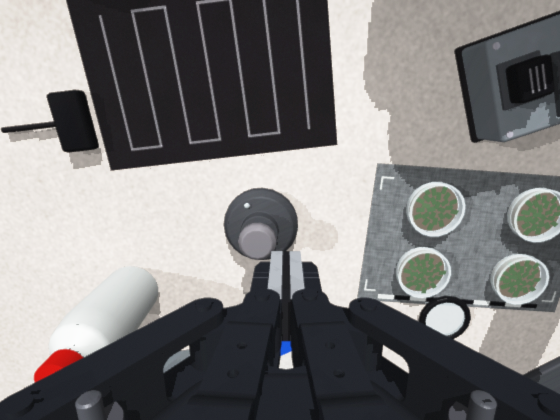

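View pics/s8.png

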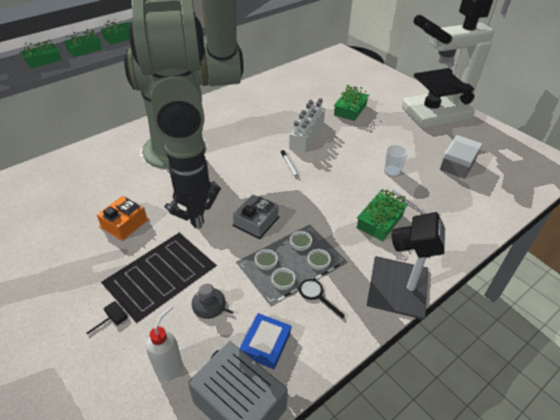

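The counter reads 7 and all four dishes are still on the grey mat. The plunger head is at (257,240), which gives (0.608, −0.245). Pressing it.

Run:
```python
from h import *
P=[.608,-.2455]
press(P,.066,.012,90)
sleep(.3);s=get_state();print(s['position'].round(4),s['contact_force'].round(1))
move_l([*P,.12],.1)
movep([.54,.0,.30],rot(90))
f=snap('wrist','w9.png')
snap('scene','s9.png')
```

```text
press True [ 0.6087 -0.2458  0.0542] [0.4 0.4 5.9] 48.1
[ 0.6087 -0.2459  0.0541] [-0.8  0.4  6.4]
```

View pics/w9.png

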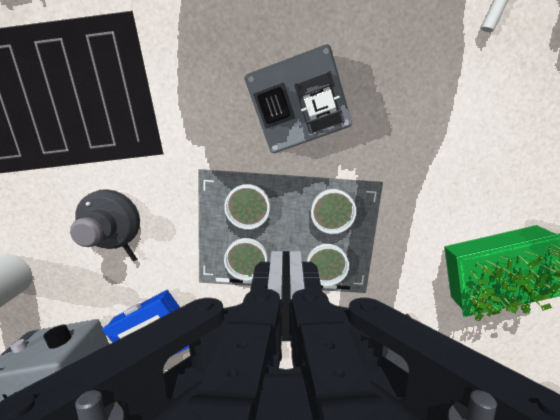

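The first press ended at 11.9 mm travel with only 6 N steady force, so the stop isn't proven. Dishes and counter are unchanged, so I'll press once more, firmly onto the stop, before moving anything.

Run:
```python
from h import *
P=[.608,-.2455]
press(P,.066,.012,90,F=30)
sleep(.3);s=get_state();print(s['position'].round(4),s['contact_force'].round(1))
move_l([*P,.12],.1)
let_go()
movep([.54,.0,.30],rot(90))
f=snap('wrist','w10.png')
for nm in [(.04,-.058),(-.04,-.058),(.04,.058),(-.04,.058)]:
    p=mat(PC,PY,*nm);print(p.round(3),w2p(f,[*p,.008]).round())
snap('scene','s10.png');print(get_state()['clock'])
```

```text
press False [ 0.6088 -0.246   0.0539] [-3.8  2.9 19.4] 53.3
[ 0.6088 -0.246   0.0539] [-5.3  1.5 19.2]
[ 0.672 -0.059] [245. 260.]
[ 0.592 -0.053] [247. 206.]
[0.68  0.057] [325. 265.]
[0.6   0.063] [331. 212.]
56.5
```

View pics/w10.png

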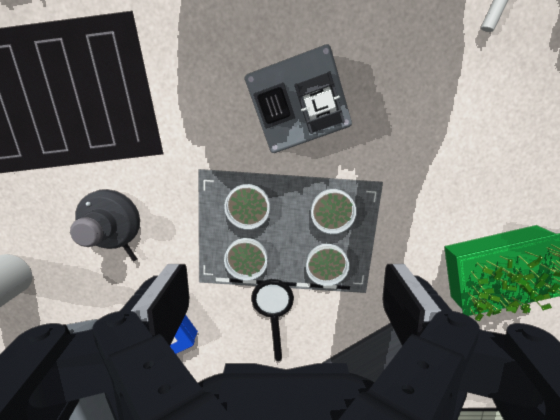

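View pics/s10.png

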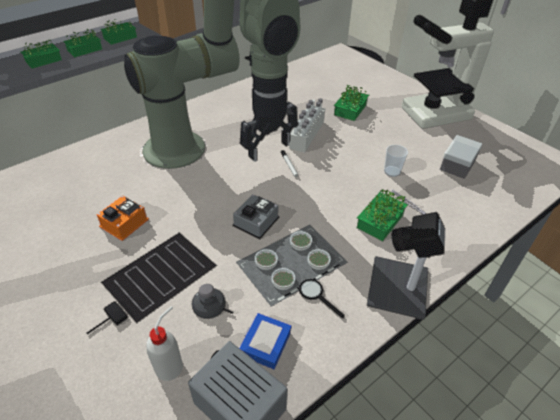

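The second press held 19 N at 12.1 mm travel, so the plunger was at its stop. The dishes stand within 2 px of my predictions. Now I slide them to the warming mat.

```bash
cat >> h.py <<'E'
G=[.545,-.12]
def wm(x,y): return mat(WC,WY,x,y)
def pm(x,y): return mat(PC,PY,x,y)
E
sed -i "s/    r=R.from_rotvec(rot(deg0)); n=len(pts)/    n=len(pts)\n    if not .66<s['finger_gap']<.75: print('BAD GRIP'); let_go(); move_l([*start,zhi],.1); return False/" h.py
python3 - <<'E'
from h import *
ok=drag(pm(-.04,-.058),[G,wm(-.04,-.058)],86,96.5)
movep([.50,-.08,.30],rot(90))
f=snap('wrist','w11.png');snap('scene','s11.png')
for nm in [(.04,-.058),(.04,.058),(-.04,.058)]:
    p=pm(*nm);print(p.round(3),w2p(f,[*p,.008]).round())
print(wm(-.04,-.058),w2p(f,[*wm(-.04,-.058),.008]).round())
E
```

```text
down False [ 5.927e-01 -5.300e-02 -1.000e-04] [ 0.   0.2 -0. ]
grip gap 0.703 [-1.   0.5  5.3]
at [ 0.5453 -0.1212 -0.    ] gap 0.702 [-1.3 -0.8  7.3] t 59.6
at [ 0.4177 -0.3588 -0.    ] gap 0.698 [1.8 4.  8.3] t 62.0
t 63.0
[ 0.672 -0.059] [300. 285.]
[0.68  0.057] [379. 290.]
[0.6   0.063] [387. 239.]
[ 0.41682291 -0.3591553 ] [ 62. 102.]
```

View pics/w11.png

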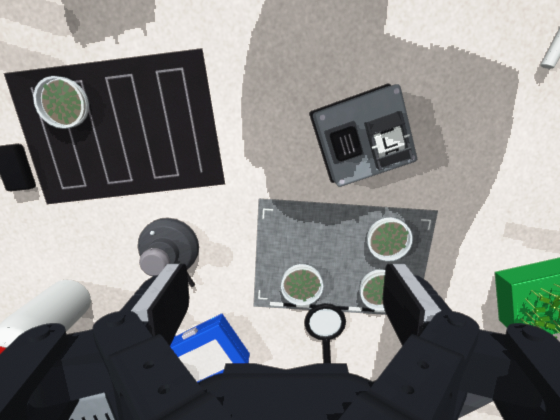

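View pics/s11.png

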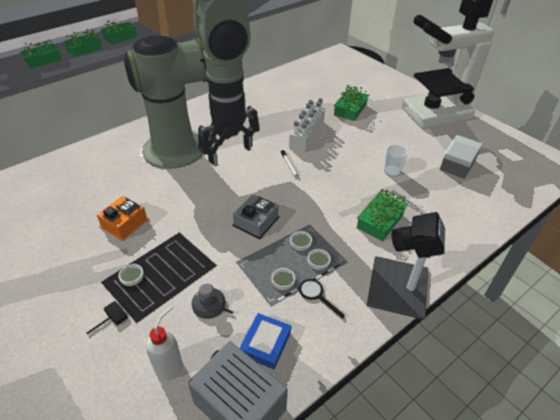

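The first dish is on the black mat at wrist (62,102), and the rest are unmoved. Next is the one at (301,285).

Run:
```python
from h import *
ok=drag(pm(.04,-.058),[G,[.495,-.2],wm(.04,-.058)],86,96.5)
movep([.50,-.08,.30],rot(90))
f=snap('wrist','w12.png');snap('scene','s12.png')
for p in [pm(.04,.058),pm(-.04,.058),wm(-.04,-.058),wm(.04,-.058)]:print(p.round(3),w2p(f,[*p,.008]).round())
```

```text
down False [ 0.6725 -0.059  -0.    ] [ 0.5  0.8 -1.1]
grip gap 0.7 [-1.4  0.4  6.1]
at [ 5.456e-01 -1.206e-01  1.000e-04] gap 0.7 [1.5 0.8 8.3] t 68.2
at [ 4.953e-01 -2.003e-01  1.000e-04] gap 0.701 [ 1.1  1.6 11.7] t 69.2
at [ 4.958e-01 -3.479e-01  1.000e-04] gap 0.702 [-1.   8.  14.6] t 70.6
t 71.6
[0.68  0.057] [379. 290.]
[0.6   0.063] [387. 239.]
[ 0.417 -0.359] [ 62. 102.]
[ 0.496 -0.35 ] [ 80. 166.]
```

View pics/w12.png

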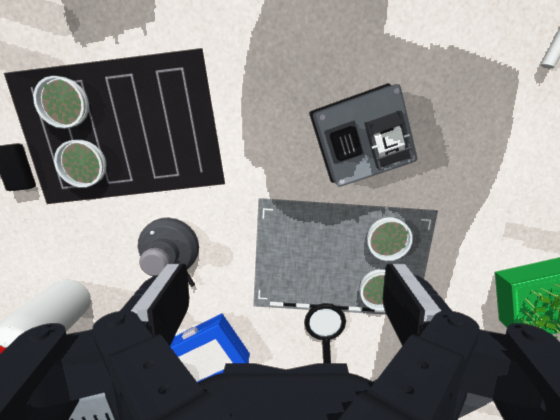

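View pics/s12.png

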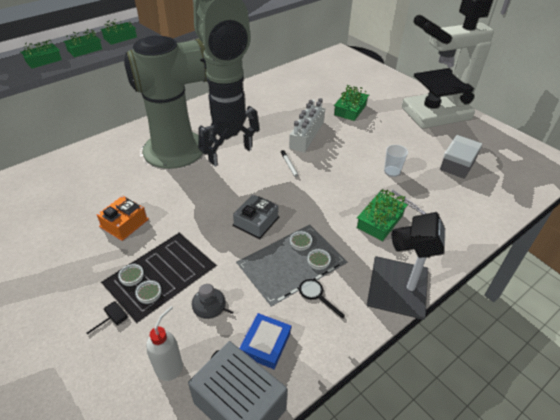

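Two dishes are on the warming mat and the other two are still at (389,239) and (379,290). I'll move the near one next.

Run:
```python
from h import *
ok=drag(pm(-.04,.058),[[.597,-.04],G,wm(-.04,.058)],86,96.5)
movep([.50,-.08,.30],rot(90))
f=snap('wrist','w13.png');snap('scene','s13.png')
for p in [pm(.04,.058),wm(-.04,-.058),wm(.04,-.058),wm(-.04,.058)]:print(p.round(3),w2p(f,[*p,.008]).round())
```

```text
down False [ 6.011e-01  6.270e-02 -2.000e-04] [ 0.1 -0.3 -0. ]
grip gap 0.703 [-1.6 -0.1  6.1]
at [ 5.981e-01 -4.080e-02  1.000e-04] gap 0.702 [-0.5 -0.   6.2] t 76.4
at [ 0.5455 -0.1211  0.    ] gap 0.699 [-0.4  0.2  9.2] t 77.4
at [ 0.4048 -0.2445  0.    ] gap 0.701 [3.  2.5 9.8] t 79.1
t 80.1
[0.68  0.057] [378. 291.]
[ 0.417 -0.359] [ 61. 103.]
[ 0.496 -0.35 ] [ 80. 166.]
[ 0.404 -0.244] [152.  92.]
```

View pics/w13.png

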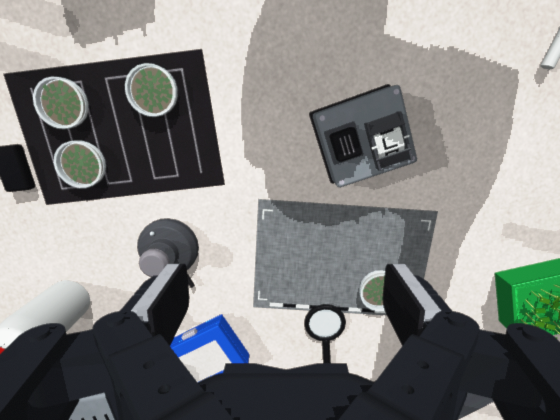

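View pics/s13.png

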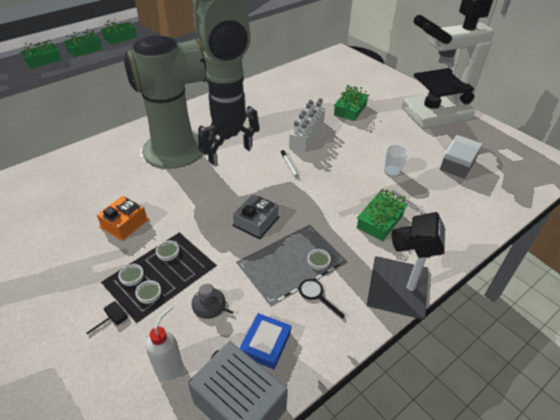

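Three are done. The last dish, at (377,291), goes via the mat's inside, away from the lens.

Run:
```python
from h import *
ok=drag(pm(.04,.058),[[.61,-.03],G,wm(.04,.058)],86,96.5)
movep([.40,-.15,.32],rot(90))
f=snap('wrist','w14.png');snap('scene','s14.png');snap('side','d14.png')
for p in [wm(-.04,-.058),wm(.04,-.058),wm(-.04,.058),wm(.04,.058)]:print(p.round(3),w2p(f,[*p,.008]).round())
```

```text
down False [ 0.681   0.0569 -0.    ] [-0.7  0.9 -0.5]
grip gap 0.7 [-1.1  0.2  5.7]
at [ 6.105e-01 -3.080e-02  2.000e-04] gap 0.699 [0.2 1.1 8.4] t 85.0
at [ 5.455e-01 -1.207e-01  1.000e-04] gap 0.701 [0.3 2.2 9. ] t 86.0
at [ 4.837e-01 -2.350e-01  1.000e-04] gap 0.702 [ 1.7  2.3 10.3] t 87.3
t 88.3
[ 0.417 -0.359] [134. 178.]
[ 0.496 -0.35 ] [147. 232.]
[ 0.404 -0.244] [217. 169.]
[ 0.483 -0.235] [226. 223.]
```

View pics/w14.png

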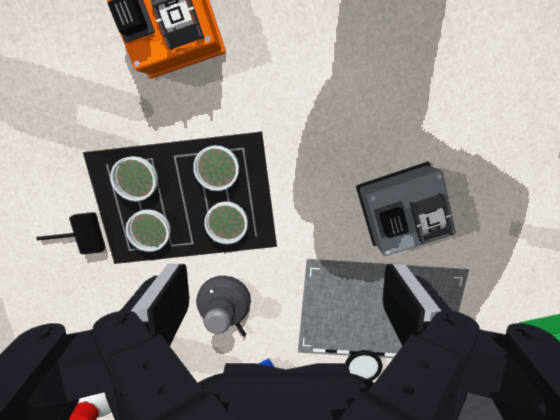

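View pics/s14.png

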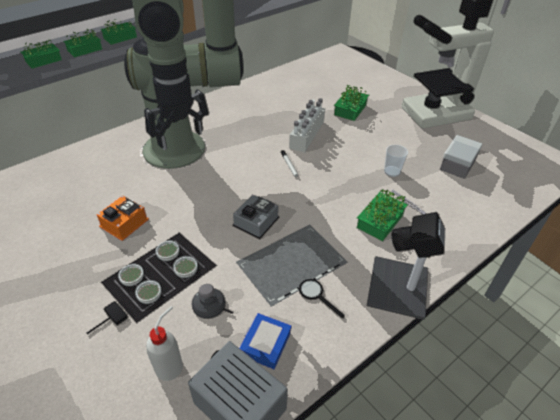

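View pics/d14.png

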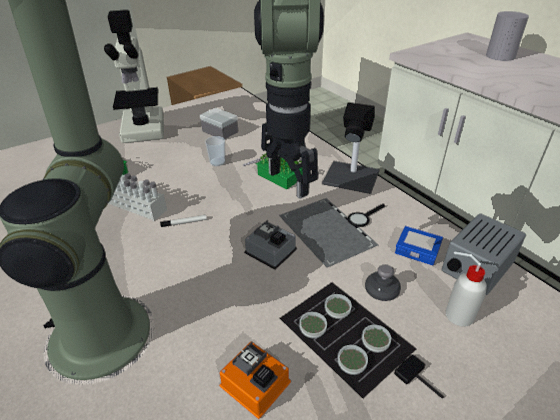

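All four dishes lie inside the black mat in all three views, the counter still reads 7, and the bystanders haven't moved. I'll settle, recheck and hand in.

Run:
```python
from h import *
a=grab_frame('wrist')['img'].astype(int); sleep(1.5); b=snap('wrist','w15.png')['img'].astype(int)
d=np.abs(a-b).max(2); print((d>40).sum(), get_state()['clock'])
if (d>40).sum()<50: sign_off(); print('handed in')
```

```text
6756 91.0333
```

Run:
```python
from h import *
a=snap('wrist','w16.png')
```

```text
(no output)
```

View pics/w16.png

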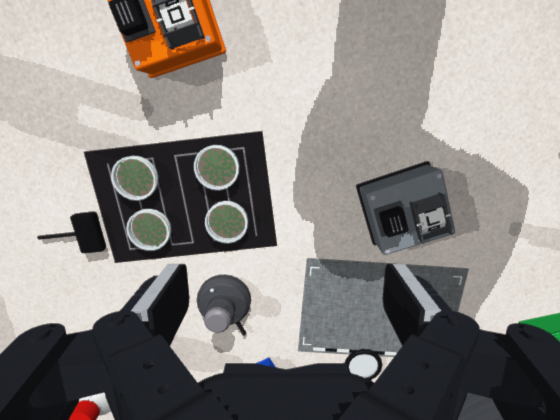

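The difference came only from a sub-pixel camera drift at edges and in the textures. The dishes at (134,178), (148,230), (216,167) and (226,222) are unchanged and inside the black mat, so I'm handing in.

Run:
```python
from h import *
sign_off(); print('handed in',get_state()['clock'])
```

```text
the job is handed in; nothing more can be done
the job is handed in; nothing more can be done
```

The day-7 picture sequence is done in the order asked, and I handed the job in at about 91 s of the 210 s allowed.

- **Onto the photo mat:** all four dishes were there. I slid them wholly onto the grey mat, gripped by their sides and flat on the bench.
- **Day counter:** the grey counter read 5. I stepped it twice and read it after each stroke: 6, then 7.
- **Camera release:** I pressed the plunger twice. The first press reached about 11.9 mm with only 6 N, so I was not sure it was at its stop. The second, with dishes and counter unchanged, held 19 N at 12.1 mm, which is the stop. That may mean the camera took two pictures.
- **Onto the warming mat:** I then slid all four dishes onto the black mat.

**Last checks:** the wrist, scene and side pictures show all four dishes inside the black mat, the counter still at 7, and the other things where they were. One automatic check disagreed: a comparison of two wrist pictures taken 1.5 s apart reported a change. A fresh picture showed the dishes in the same places, so I put it down to slight camera drift. I saw no dish knocked aside and no slackening of the grip.

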